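Fit the last leg of the footstool

TASK

The footstool stands upside down on the bench with three legs fitted and one leg socket still empty. Take the leg that matches the fitted ones (the longer of the two standing in the dark boring block) and plug it into the empty socket, fully home on its shoulder and upright, then let go. Leave the short leg in its block and do not shove the stool about.

Things in the scene. Friction and masses are not known exactly. Their poses are not given: they have to be found in the camera images.
- leg: Turned pale wooden leg to fit, 120 mm long, 0.1 kg, standing tenon down in a hole of the boring block, collar on the block's top, foot 135 mm above the bench. Origin: tip of the tenon; z runs up to the foot. z 0-30: tenon tapered from 16 mm diameter (tip) to 26; 30-39: collar, diameter 46; 39-52: cove; 52-120: round shaft, diameter 30 (grip it near z = 95).
- short_leg: The wrong leg: same tenon and collar, but only 85 mm long. Origin at the tip of its tenon. It stands in the other hole of the boring block, 90 mm from the right leg, and stays there.
- leg_block: Dark wooden boring block that holds the two loose legs, 80 x 180 x 45 mm, immovable. Origin: centre of its underside. Two vertical 32 mm holes at y = -45 and +45 mm along its long y axis; which leg stands in which varies.
- stool: Upside-down footstool: board 210 x 160 x 40 mm (x, y, z), 2.2 kg, loose on the bench, turned any way. Origin: centre of its lower face, on the bench; z up. Three fitted legs like the loose one at (x, y) = (-73, 50), (73, -50), (-73, -50) mm reach 130 mm above the bench; empty socket at (73, 50).
- stool_socket (a point): Centre of the mouth of the empty socket, in the board's upper face, 40 mm above the bench; axes as the stool's. Vertical round blind hole, 32 mm diameter, 34 mm deep: the 30 mm tenon goes in until the collar rests on the board (the leg's origin is then 30 mm below this point).
Not all that is in view belongs to the job. Leave any yellow look-alike of the leg alone.

How it is judged:
By the outcome, as a careful person would: the job done as asked, in the order asked, and still so for the second after the job is handed in, with the robot touching nothing.
It also fails if it takes over 32 s, if anything falls off the work surface, if the arm or the gripper's body presses on something with over 40 N, if the wrist force passes 120 N, or if a joint passes its speed limit or range.

ROBOT

A 6-joint arm with a two-finger parallel gripper is mounted at the origin on a cart in front of the work surface, level with it; the furniture and walls round the work are solid. World frame = base frame: x ahead of the robot, y to its left, z up, the work surface at z = 0. Lengths are in m, angles in degrees, forces in N, time in s.
With the tool pointing down it reaches from about 0.275 to 0.775 m from the base axis. Payload 14.6 kg.
Tool frame: the origin (TCP) lies midway between the tips of the shut fingers; the grasp point (between the pads) lies 19 mm behind it; z points along the fingers, y is the line along which they close (so a half turn about z gives the same grasp; the last joint's range is limited). The gripper opens to 85 mm and grips with 20 to 120 N. Pads are 22 mm wide; open, the fingers measure 114 mm over their backs; the gripper's body (76 mm by 85 mm) begins 54 mm behind the grasp point. The pads swing forward as they close: fully open they stand 13 mm farther back than shut.
Start: joints at [-78.57, 15.075, -2.767, 72.158, 0, 81.102], TCP at [0.182, -0.492, 0.231] pointing down, gripper open.
Joint ranges: [-151.79, 151.79], [-50.71, 97.33], [-67.44, 78.34], [-121.81, 120.89], [-77.56, 73.72], [-180, 180]. Speed limits (degrees/s): [108.29, 108.29, 147.25, 159.86, 180, 180].

INTERFACE

Orientations are given as [roll, pitch, yaw] about the fixed x, y, z axes, in that order (R = Rz(yaw) Ry(pitch) Rx(roll)).
In Python, from bench import readout, camera, env gives the robot as it stands. The module is installed in compiled form; this text tells all that it offers.
- The arm moves only by the tool drive_tool, never from a script. Its argument "increments" is a list of rows, each a list of 7 numbers: the shift along the world's x, y, z each as a share of 10 cm, from -1 to 1, then the turn, a rotation vector about the world's x, y, z each as a share of 60 degrees, from -1 to 1, then the opening, from 0 (shut) to 1 (fully open). In form: [[x, y, z, ax, ay, az, fingers], ...]. A call has 1 to 5 rows; each row is the pose to reach, as a shift and turn from the pose commanded when the call began; what a row does not reach only later rows make up. A row lasts 1/10 s, in which the tool goes at most 50 mm and 8.59 degrees, less where a joint would pass 70% of its speed; a pose out of reach is approached as far as the arm can. A call with a number of a shift or a turn outside -1 to 1 is refused whole. A call with a gripper value outside its range is refused whole. The fingers move at their own pace and stop on an object; the grip force is fixed at half the most. Time passes only in rows, so rows that repeat a pose let the fingers close. It gives the time, the measured TCP pose, the force, the opening and the grip force at its end, in the units of the state.
- readout.sense(): the state, without advancing time (a new reading comes with each control period).
- camera(name): name is "scene" or "top" or "wrist"; returns a dict with "color" (384x512x3 uint8, red, green, blue), "K" (3x3 intrinsics, pixels), "xyz" and "attitude" of the camera in the world. Camera axes: x right, y up, looking along -z (the intrinsics and any distortion apply to the point x, -y, -z); pixel columns grow to the right and rows downward; lengths in m; the calibration is good to about 2 mm. A picture is of the moment at which its call begins. There is no depth.
- env.finish_job(): hands the job in; it is judged then, once.
The state is a dict: "clock": time; "joint_pos": joint angles; "joint_velocities": joint speeds; "effort": joint torques, N m; "position": TCP position; "tool_rot": TCP orientation; "wrist_force": force on the tool from outside, world axes, zero at the start; "wrist_torque": the same for the moment, N m; "width": opening from 0.0 (shut) to 1.0 (fully open); "grip_force": force on a finger pad.
Only numpy, scipy, OpenCV 4.12 (cv2) and the standard library are available. Lean on these libraries where they do the work, as an engineer would, in place of code of your own. Each camera call takes 0.05 s, during which the arm holds its last target. There are 200 camera calls.

## Working session

There is one attempt and no reset: what is moved stays moved. The work goes in short steps, Python scripts to look and compute and a tool call to move; the robot and the scene stay as the last step left them, time stands still between calls to the robot, and variables do not carry over. Pictures are saved under pics/ and viewed, at most 10 in all, crops included, and the job is handed in when it is done.

Besides the shell and the picture viewer there is one more tool, called after ">>>" by a JSON object that holds its "api" and its "payload", one argument or row to a line. drive_tool: Moves the arm, as the interface text tells. Shift numbers are shares of 10 cm and turn numbers shares of 60 degrees, none past 1 either way. Its arguments: {"type":"object","properties":{"increments":{"type":"array","items":{"type":"array","items":{"type":"number","minimum":-1,"maximum":1}}}},"required":["increments"]}

```bash
mkdir -p pics
cat > h.py <<'E'
import numpy as np, cv2
from scipy.spatial.transform import Rotation as R
from bench import readout, camera, env
def snap(n,f):
    c=camera(n); cv2.imwrite('pics/'+f,c['color'][:,:,::-1]); np.savez(f'pics/{f[:-4]}.npz',**{k:np.array(v) for k,v in c.items()}); return c
def rot(c):
    a=np.array(c['attitude'])
    return a if a.shape==(3,3) else R.from_euler('xyz',a,degrees=True).as_matrix()
def ray(c,u,v):
    d=np.linalg.inv(np.array(c['K']))@[u,v,1]; return np.array(c['xyz']),rot(c)@(d*[1,-1,-1])
def onz(c,u,v,z):
    o,d=ray(c,u,v); return o+d*(z-o[2])/d[2]
def proj(c,p):
    q=rot(c).T@(np.array(p)-np.array(c['xyz'])); q=np.array(c['K'])@(q*[1,-1,-1]); return q[:2]/q[2]
E
python3 - <<'E'
from h import *
for n in('scene','top'):
    c=snap(n,n+'0.png'); print({k:np.round(v,3).tolist() for k,v in c.items() if k!='color'})
a=cv2.imread('pics/scene0.png');b=cv2.imread('pics/top0.png')
print(readout.sense())
E
```

```text
{'K': [[450.863, 0.0, 251.308], [0.0, 450.863, 193.227], [0.0, 0.0, 1.0]], 'xyz': [-0.29, -0.81, 0.66], 'attitude': [57.962, 0.321, -54.846]}
{'K': [[472.506, 0.0, 254.073], [0.0, 472.506, 187.325], [0.0, 0.0, 1.0]], 'xyz': [0.424, -0.24, 1.217], 'attitude': [4.887, 0.923, -89.034]}
{'clock': 0.1, 'joint_pos': array([-7.85692953e+01,  1.50972571e+01, -2.79987717e+00,  7.21568243e+01,
        1.56978215e-03,  8.11032789e+01]), 'joint_velocities': array([-0.05742864, -0.10371305,  0.05363465,  0.01928783, -0.06294166,
       -0.02939372]), 'effort': array([ 4.65156816e-03, -6.38574886e+01,  3.85062861e+01,  1.00303171e-02,
       -6.09678887e-05,  2.02078120e-06]), 'position': array([ 0.18234435, -0.49207009,  0.23086424]), 'tool_rot': array([-1.79946933e+02, -9.89579646e-03,  2.03274205e+01]), 'wrist_force': array([-0.11128641, -0.68475601,  0.68137475]), 'wrist_torque': array([-0.01938911,  0.08430799, -0.01459645]), 'grip_force': 0.0, 'width': 0.9968493706610646}
```

View pics/scene0.png

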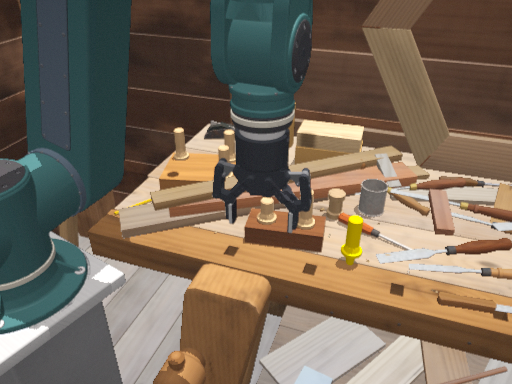

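View pics/top0.png

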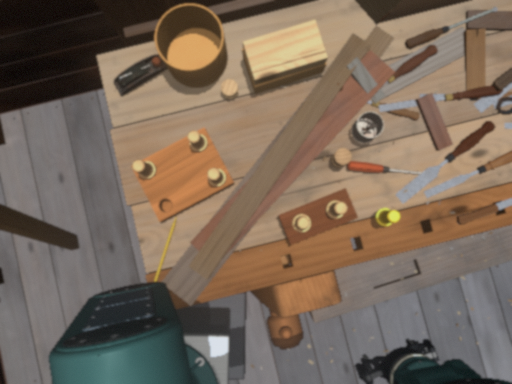

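Top view: the stool is at (185,172), with fitted legs near (144,168), (198,141) and (216,177) and the empty socket near (165,205). The block is at (317,216), with legs at (302,223) and (337,209).

Candidates for the leg:
- Block leg at (302,223)
- Block leg at (337,209)
- Yellow look-alike at (387,217)
- Round wooden pieces at (341,158) and (230,88)
- The fitted legs

It has to be one of the two block legs. I'll check which is longer in a close crop.

Run:
```python
from h import *
a=cv2.imread('pics/scene0.png')[185:255,235:335];b=cv2.imread('pics/top0.png')
A=cv2.resize(a,(400,280),interpolation=3)
B=cv2.resize(b[185:255,270:370],(400,280),interpolation=3)
C=cv2.resize(b[122:227,125:250],(500,420)[0:2],interpolation=3)
o=np.zeros((560,800,3),np.uint8);o[:280,:400]=A;o[:280,400:]=B
C=cv2.resize(b[122:227,125:250],(333,280),interpolation=3);o[280:,:333]=C
D=cv2.resize(cv2.imread('pics/scene0.png')[120:195,155:245],(336,280),interpolation=3);o[280:,400:736]=D
cv2.imwrite('pics/crop1.png',o)
t=dict(np.load('pics/top0.npz'));s=dict(np.load('pics/scene0.npz'))
for uv in((302,223),(337,209)):
    for z in(.1,.135):
        p=onz(t,*uv,z); print(uv,z,p.round(4),'scene',proj(s,p).round(1))
for uv in((144,168),(198,141),(216,177)): print(onz(t,*uv,.13).round(4))
print(onz(t,165,205,.04).round(4))
```

```text
(302, 223) 0.1 [ 0.4367 -0.3344  0.1   ] scene [265.8 199.5]
(302, 223) 0.135 [ 0.4363 -0.3315  0.135 ] scene [264.7 186.1]
(337, 209) 0.1 [ 0.471  -0.4165  0.1   ] scene [304.5 203.9]
(337, 209) 0.135 [ 0.4695 -0.411   0.135 ] scene [302.9 190.2]
[0.5578 0.0362 0.13  ]
[ 0.6231 -0.088   0.13  ]
[ 0.5393 -0.1321  0.13  ]
[0.4765 0.0029 0.04  ]
```

View pics/crop1.png

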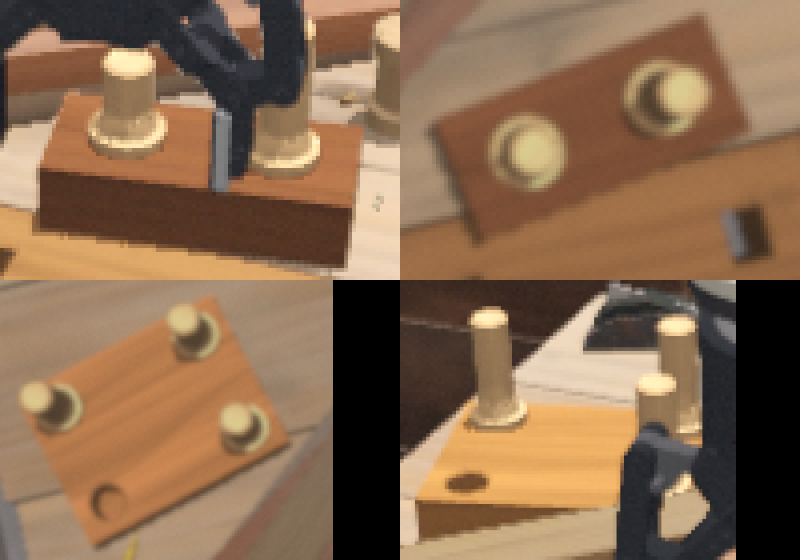

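The longer leg is the right-hand one. In the top view its foot is at about (341,208) with the collar at (337,209.5), and in the scene view it is at about (305,190). The short one has its foot at top (302.5,224). The socket mouth is at top (165.5,205.3).

Run:
```python
from h import *
t=dict(np.load('pics/top0.npz'))
L=onz(t,341,208,.135);Lc=onz(t,336.75,209.5,.054);S=onz(t,302.5,223.75,.1)
print('long foot',L,'collar',Lc,'short',S,np.linalg.norm((L-S)[:2]))
F=[onz(t,*p,.13) for p in((140,166.3),(194.8,136.6),(214.3,173.8))];K=onz(t,165.5,205.3,.04)
print(np.round(F,4),K.round(4),'from legs',(F[0]+F[2]-F[1]).round(4),[np.linalg.norm((f-K)[:2]).round(4) for f in F])
print('yellow',onz(t,392,216,.12),onz(t,383,217,.03))
print('delta to leg',L-readout.sense()['position'])
```

```text
long foot [ 0.47191617 -0.42010648  0.135     ] collar [ 0.47165342 -0.42320723  0.054     ] short [ 0.43492563 -0.33561825  0.1       ] 0.09223101993288724
[[ 0.5617  0.0457  0.13  ]
 [ 0.6334 -0.0802  0.13  ]
 [ 0.5467 -0.1279  0.13  ]] [0.4758 0.0016 0.04  ] from legs [ 0.4749 -0.002   0.13  ] [np.float64(0.0965), np.float64(0.1776), np.float64(0.1477)]
yellow [ 0.45601437 -0.53999774  0.12      ] [ 0.45577867 -0.54222799  0.03      ]
delta to leg [ 0.28957182  0.07196362 -0.09586424]
```

>>> {"api": "drive_tool", "payload": {
  "increments": [
    [0.5,0.12,0,0,0,0,1],
    [1,0.24,0,0,0,0,1],
    [1,0.24,0,0,0,0,1]
  ]
}}

```text
clock: 0.4
position: [0.2862, -0.4668, 0.2308]
tool_rot: [-180.0, -0.1, 20.5]
wrist_force: [-0.6, 0.1, 0.7]
width: 0.999
grip_force: 0.0
```

>>> {"api": "drive_tool", "payload": {
  "increments": [
    [0.5,0.12,0,0,0,0,1],
    [1,0.24,0,0,0,0,1],
    [1,0.24,0,0,0,0,1]
  ]
}}

```text
clock: 0.7
position: [0.3862, -0.4428, 0.2306]
tool_rot: [-180.0, -0.0, 20.5]
wrist_force: [-1.2, -0.3, -0.2]
width: 1.001
grip_force: 0.0
```

>>> {"api": "drive_tool", "payload": {
  "increments": [
    [0.5,0.12,0,0,0,0,1],
    [0.9,0.23,0,0,0,0,1],
    [0.9,0.23,0,0,0,0,1],
    [0.9,0.23,0,0,0,0,1]
  ]
}}

```text
clock: 1.1
position: [0.4724, -0.4212, 0.2307]
tool_rot: [-180.0, 0.0, 20.4]
wrist_force: [0.0, -0.9, 0.2]
width: 1.003
grip_force: 0.0
```

Run:
```python
from h import *
c=snap('wrist','w1.png');s=readout.sense();print(s['position'],s['tool_rot'],c['xyz'],c['attitude'])
print(proj(c,[.472,-.4205,.135]),proj(c,[.435,-.336,.1]))
```

```text
[ 0.47169192 -0.42144271  0.2309367 ] [-1.79961697e+02  3.53176620e-02  2.03360793e+01] [ 0.54533823 -0.39326722  0.37275164] [-1.78595242e+01 -1.24616061e-02 -6.96753663e+01]
[258.56406867 190.24450303] [170.72150826 184.66008336]
```

View pics/w1.png

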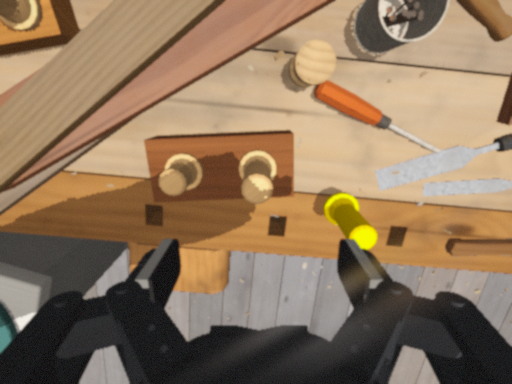

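The leg's foot is at (258,189), against a predicted (258.6,190.2), so I'm centred on it. The short leg is at (173,181) and the yellow look-alike at (360,235), well outside the fingers. I'll go down.

>>> {"api": "drive_tool", "payload": {
  "increments": [
    [0,0,-0.35,0,0,0,1],
    [0,0,-0.7,0,0,0,1],
    [0,0,-0.7,0,0,0,1]
  ]
}}

```text
clock: 1.45
position: [0.4696, -0.4203, 0.1578]
tool_rot: [-179.7, 0.1, 20.2]
wrist_force: [0.1, -0.3, -0.5]
width: 0.998
grip_force: 0.0
```

>>> {"api": "drive_tool", "payload": {
  "increments": [
    [0,0,-0.35,0,0,0,1],
    [0,0,-0.7,0,0,0,1],
    [0,0,-0.7,0,0,0,1],
    [0,0,-0.7,0,0,0,0.2],
    [0,0,-0.7,0,0,0,0]
  ]
}}

```text
clock: 1.95
position: [0.4729, -0.4225, 0.094]
tool_rot: [179.8, -0.1, 20.3]
wrist_force: [-0.7, -0.8, 0.5]
width: 0.691
grip_force: 0.0
```

>>> {"api": "drive_tool", "payload": {
  "increments": [
    [0,0,0,0,0,0,0],
    [0,0,0,0,0,0,0],
    [0,0,0,0,0,0,0],
    [0,0,0,0,0,0,0],
    [0,0,0,0,0,0,0]
  ]
}}

```text
clock: 2.45
position: [0.4729, -0.4218, 0.0927]
tool_rot: [179.9, -0.0, 20.3]
wrist_force: [-1.6, -0.1, 9.3]
width: 0.341
grip_force: 58.1
```

>>> {"api": "drive_tool", "payload": {
  "increments": [
    [0,0,0.2,0,0,0,0],
    [0,0,0.5,0,0,0,0],
    [0,0,0.9,0,0,0,0],
    [0,0,0.9,0,0,0,0]
  ]
}}

```text
clock: 2.85
position: [0.4737, -0.4227, 0.1866]
tool_rot: [179.6, -0.2, 20.3]
wrist_force: [-0.1, 0.7, -1.5]
width: 0.33
grip_force: 59.4
```

>>> {"api": "drive_tool", "payload": {
  "increments": [
    [0,0.2,0.4,0,0,0,0],
    [0,0.6,0.6,0,0,0,0],
    [0,1,0.6,0,0,0,0],
    [0,1,0.6,0,0,0,0]
  ]
}}

```text
clock: 3.25
position: [0.4724, -0.3176, 0.2426]
tool_rot: [180.0, -0.1, 20.5]
wrist_force: [0.3, -0.6, -1.1]
width: 0.335
grip_force: 59.6
```

>>> {"api": "drive_tool", "payload": {
  "increments": [
    [0,0.4,0,0,0,0,0],
    [0,0.8,0,0,0,0,0],
    [0,1,0,0,0,0,0]
  ]
}}

```text
clock: 3.55
position: [0.4719, -0.219, 0.2413]
tool_rot: [-180.0, -0.0, 20.4]
wrist_force: [0.5, 0.2, -1.4]
width: 0.337
grip_force: 59.7
```

>>> {"api": "drive_tool", "payload": {
  "increments": [
    [0,0.4,0,0,0,0,0],
    [0,0.8,0,0,0,0,0],
    [0,1,0,0,0,0,0]
  ]
}}

```text
clock: 3.85
position: [0.4719, -0.119, 0.2413]
tool_rot: [-180.0, 0.0, 20.4]
wrist_force: [0.7, -0.7, -1.8]
width: 0.334
grip_force: 59.7
```

>>> {"api": "drive_tool", "payload": {
  "increments": [
    [0,0.4,0,0,0,0,0],
    [0,0.7,0,0,0,0,0],
    [0,0.7,0,0,0,0,0],
    [0,0.7,0,0,0,0,0]
  ]
}}

```text
clock: 4.25
position: [0.4725, -0.0511, 0.2412]
tool_rot: [180.0, 0.0, 20.4]
wrist_force: [0.4, -0.2, -0.8]
width: 0.338
grip_force: 59.9
```

Run:
```python
from h import *
s=readout.sense();print(s['position'],s['tool_rot'],s['width'],s['grip_force'])
c=snap('wrist','w2.png');snap('top','t2.png');s2=snap('scene','s2.png')
print(proj(c,[.4755,0,.04]),proj(s2,[.4755,0,.04]))
w=cv2.imread('pics/w2.png');o=np.hstack([cv2.resize(w,(400,300)),cv2.resize(cv2.imread('pics/s2.png')[90:240,130:330],(400,300))])
cv2.imwrite('pics/v2.png',np.vstack([o,np.hstack([cv2.resize(cv2.imread('pics/t2.png')[110:260,100:300],(400,300)),o[:,:400]*0])]))
```

```text
[ 0.4724541  -0.05107788  0.24122823] [1.79986718e+02 1.90198584e-03 2.04077918e+01] 0.3379577990641657 59.85285043716431
[221.93283819 148.70782749] [173.16307432 174.32135427]
```

View pics/v2.png

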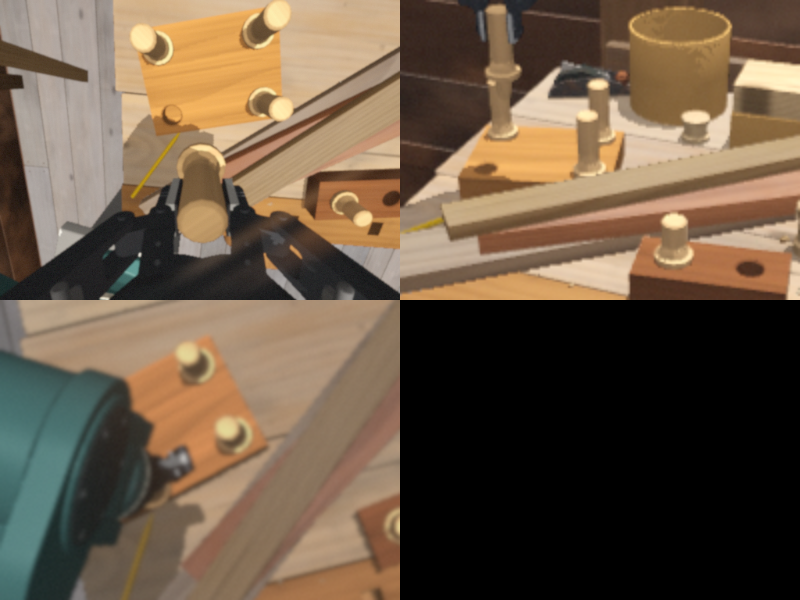

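The leg hangs upright in the gripper, the short leg stays in its block and the chosen hole is now empty. The socket shows at wrist (221,146) and scene (172.5,174.5), both within 3 px of prediction. Next I'll refine it by mask and check where the leg's axis sits in the grip.

Run:
```python
from h import *
c=dict(np.load('pics/w2.npz'));s=dict(np.load('pics/s2.npz'))
def blob(c,u,v,r):
    g=cv2.cvtColor(c['color'],cv2.COLOR_RGB2GRAY)[v-r:v+r,u-r:u+r]
    t,m=cv2.threshold(g,0,255,cv2.THRESH_BINARY_INV+cv2.THRESH_OTSU)
    n,l,st,ce=cv2.connectedComponentsWithStats(m); i=l[r,r]
    return ce[i]+[u-r,v-r],st[i]
for n,c_,u,v,r in(('w',c,221,146,20),('s',s,172,174,12)):
    ce,st=blob(c_,u,v,r); print(n,ce,st,onz(c_,*ce,.04).round(4),onz(c_,*ce,.036).round(4))
print('foot axis px',proj(c,[.4724,-.0511,.2837]),'seen (260,284)')
print('collar axis px',proj(c,[.4724,-.0511,.2027]))
for z,p in((.13,(148*1.28,39*1.28)),(.13,(277*1.28,15*1.28)),(.13,(282*1.28,108*1.28))): print(onz(c,*p,z).round(4))
```

```text
w [222.81238274 139.69324578] [   0    0   40   35 1066] [0.4867 0.0025 0.04  ] [0.486  0.0028 0.036 ]
s [170.76702509 179.390681  ] [  0  10  24  14 279] [ 0.4512 -0.0141  0.04  ] [ 0.456 -0.009  0.036]
foot axis px [260.42271871 288.84727515] seen (260,284)
collar axis px [259.5309422  214.93965288]
[0.5636 0.0453 0.13  ]
[ 0.6322 -0.0747  0.13  ]
[ 0.5476 -0.1235  0.13  ]
```

Run:
```python
from h import *
w=cv2.imread('pics/w2.png');s=cv2.imread('pics/s2.png')
a=cv2.resize(w[126:166,196:246],(400,320),interpolation=3);b=cv2.resize(w[180:320,200:320],(274,320))
d=cv2.resize(s[162:187,152:192],(400,250),interpolation=3)
o=np.zeros((570,674,3),np.uint8);o[:320,:400]=a;o[:320,400:]=b;o[320:,:400]=d
cv2.imwrite('pics/v3.png',o)
```

```text
(no output)
```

View pics/v3.png

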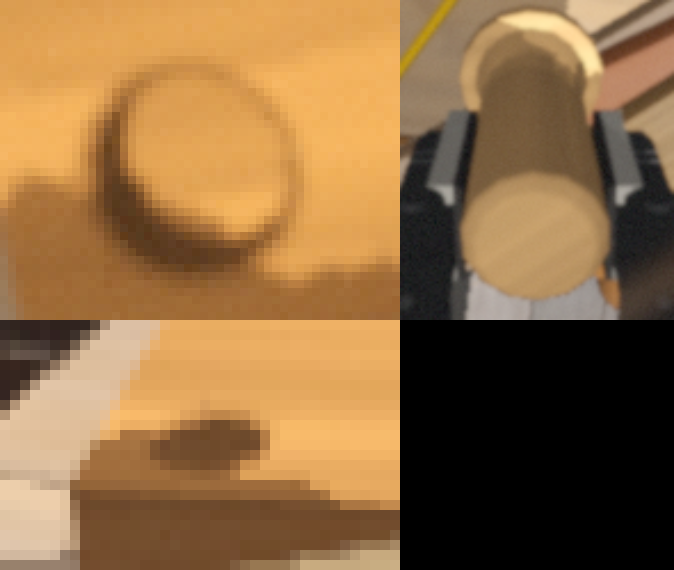

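The socket is at wrist (220.6,146.6) and scene (173,174.1), so both put it at about (0.477, 0.001). I'll move over it, lower until the tip is just above the mouth and look again.

>>> {"api": "drive_tool", "payload": {
  "increments": [
    [0.02,0.26,0,0,0,0,0],
    [0.04,0.52,0,0,0,0,0],
    [0.04,0.52,-0.3,0,0,0,0],
    [0.04,0.52,-0.7,0,0,0,0],
    [0.04,0.52,-0.7,0,0,0,0]
  ]
}}

```text
clock: 4.9
position: [0.474, 0.0005, 0.1678]
tool_rot: [-179.8, 0.3, 20.3]
wrist_force: [-0.8, 1.1, -0.2]
width: 0.334
grip_force: 59.8
```

>>> {"api": "drive_tool", "payload": {
  "increments": [
    [0,0,-0.2,0,0,0,0],
    [0,0,-0.4,0,0,0,0],
    [0,0,-0.4,0,0,0,0],
    [0,0,-0.4,0,0,0,0]
  ]
}}

```text
clock: 5.3
position: [0.477, 0.0001, 0.1327]
tool_rot: [180.0, -0.0, 20.3]
wrist_force: [-0.6, 1.0, -1.4]
width: 0.336
grip_force: 59.7
```

Run:
```python
from h import *
s=readout.sense();print(s['position'],s['tool_rot'],s['wrist_force'])
c=snap('scene','s4.png');p=s['position']
tip=p-[0,0,.0775];print('pred tip px',proj(c,tip),'socket',proj(c,[.477,.001,.04]))
w=snap('wrist','w4.png')
a=cv2.resize(c['color'][130:190,140:220,::-1],(400,300),interpolation=3);b=cv2.resize(w['color'][:,:,::-1],(400,300))
cv2.imwrite('pics/v4.png',np.hstack([a,b]))
```

```text
[4.76970535e-01 1.46582639e-04 1.32702006e-01] [ 1.79976674e+02 -3.38820602e-02  2.02832655e+01] [-0.62311272  1.00121872 -1.37370367]
pred tip px [172.95817032 169.3148178 ] socket [173.27454647 174.00137715]
```

View pics/v4.png

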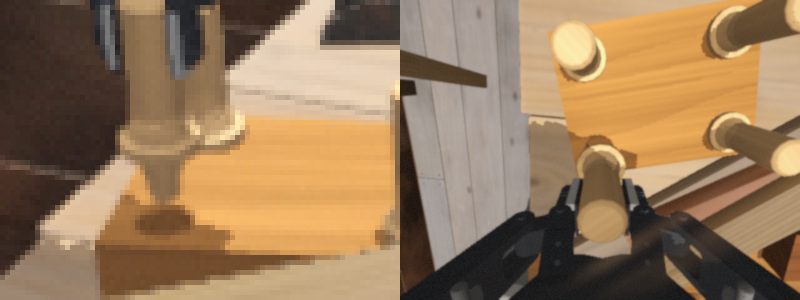

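In the scene view the tenon tip at (172.4,170.6) sits over the socket at (173,174.2), so they are aligned. I'll lower it in stages and watch the force.

>>> {"api": "drive_tool", "payload": {
  "increments": [
    [0,0,-0.1,0,0,0,0],
    [0,0,-0.2,0,0,0,0],
    [0,0,-0.25,0,0,0,0],
    [0,0,-0.25,0,0,0,0]
  ]
}}

```text
clock: 5.8
position: [0.4758, 0.0008, 0.1054]
tool_rot: [-180.0, 0.1, 20.3]
wrist_force: [0.3, 0.1, -2.1]
width: 0.336
grip_force: 59.8
```

>>> {"api": "drive_tool", "payload": {
  "increments": [
    [0,0,-0.05,0,0,0,0],
    [0,0,-0.1,0,0,0,0],
    [0,0,-0.14,0,0,0,0],
    [0,0,-0.14,0,0,0,0],
    [0,0,-0.14,0,0,0,0]
  ]
}}

```text
clock: 6.3
position: [0.4764, 0.0007, 0.0923]
tool_rot: [-180.0, 0.0, 20.3]
wrist_force: [0.6, -0.7, -0.9]
width: 0.337
grip_force: 59.8
```

>>> {"api": "drive_tool", "payload": {
  "increments": [
    [0,0,-0.02,0,0,0,0],
    [0,0,-0.03,0,0,0,0],
    [0,0,-0.04,0,0,0,0],
    [0,0,-0.04,0,0,0,0]
  ]
}}

```text
clock: 6.7
position: [0.4763, 0.0007, 0.0882]
tool_rot: [-180.0, 0.0, 20.3]
wrist_force: [-0.8, -0.6, -1.0]
width: 0.338
grip_force: 59.8
```

Run:
```python
from h import *
s=readout.sense();print(s['position'],s['tool_rot'],s['wrist_force'])
```

```text
[0.47634967 0.00069597 0.08819388] [-1.79998034e+02  3.79092663e-03  2.03267874e+01] [-0.78757571 -0.55265215 -0.95319115]
```

>>> {"api": "drive_tool", "payload": {
  "increments": [
    [0,0,-0.01,0,0,0,0],
    [0,0,-0.01,0,0,0,0]
  ]
}}

```text
clock: 6.9
position: [0.4766, 0.0008, 0.0877]
tool_rot: [180.0, -0.0, 20.3]
wrist_force: [-1.5, 1.7, 6.3]
width: 0.337
grip_force: 60.5
```

>>> {"api": "drive_tool", "payload": {
  "increments": [
    [0,0,-0.01,0,0,0,0],
    [0,0,-0.01,0,0,0,0]
  ]
}}

```text
clock: 7.1
position: [0.4768, 0.0008, 0.0876]
tool_rot: [180.0, -0.1, 20.3]
wrist_force: [-6.3, 3.7, 24.5]
width: 0.335
grip_force: 61.9
```

It seated at z = 0.0876, where I expected it. I'll ease the pressure and open the fingers.

>>> {"api": "drive_tool", "payload": {
  "increments": [
    [0,0,0.01,0,0,0,0],
    [0,0,0.01,0,0,0,0.45],
    [0,0,0.01,0,0,0,0.7],
    [0,0,0.01,0,0,0,1],
    [0,0,0.01,0,0,0,1]
  ]
}}

```text
clock: 7.6
position: [0.4764, 0.0007, 0.0872]
tool_rot: [-180.0, 0.0, 20.3]
wrist_force: [0.5, 0.3, -0.5]
width: 0.931
grip_force: 0.0
```

>>> {"api": "drive_tool", "payload": {
  "increments": [
    [0,0,0,0,0,0,1],
    [0,0,0,0,0,0,1],
    [0,0,0,0,0,0,1],
    [0,0,0,0,0,0,1],
    [0,0,0,0,0,0,1]
  ]
}}

```text
clock: 8.1
position: [0.4764, 0.0007, 0.0873]
tool_rot: [180.0, -0.0, 20.3]
wrist_force: [0.4, 0.3, -0.1]
width: 0.996
grip_force: 0.0
```

>>> {"api": "drive_tool", "payload": {
  "increments": [
    [0,0,0.2,0,0,0,1],
    [0,0,0.5,0,0,0,1],
    [0,0,0.9,0,0,0,1],
    [0,0,0.9,0,0,0,1]
  ]
}}

```text
clock: 8.5
position: [0.4783, 0.0004, 0.1814]
tool_rot: [179.8, -0.3, 20.3]
wrist_force: [0.4, 0.3, -1.0]
width: 1.0
grip_force: 0.0
```

>>> {"api": "drive_tool", "payload": {
  "increments": [
    [0,-0.4,0.4,0,0,0,1],
    [0,-0.8,0.7,0,0,0,1],
    [0,-0.8,0.7,0,0,0,1],
    [0,-0.8,0.7,0,0,0,1]
  ]
}}

```text
clock: 8.9
position: [0.4766, -0.0802, 0.2474]
tool_rot: [180.0, -0.0, 20.2]
wrist_force: [0.4, 1.0, -0.9]
width: 0.996
grip_force: 0.0
```

Run:
```python
from h import *
c=snap('scene','s5.png');w=snap('wrist','w5.png');print(readout.sense()['position'])
print('foot/collar pred',proj(w,[.4764,.0007,.13]),proj(w,[.4764,.0007,.049]),proj(c,[.4764,.0007,.13]),proj(c,[.4764,.0007,.049]))
a=cv2.resize(c['color'][100:250,130:330,::-1],(400,300),interpolation=3);b=cv2.resize(w['color'][:,:,::-1],(400,300))
cv2.imwrite('pics/v5.png',np.hstack([a,b]))
```

```text
[ 0.47593787 -0.07863631  0.24622298]
foot/collar pred [181.39007496 155.89455278] [198.92277963 143.39792142] [169.93070235 144.90930115] [172.8876367  171.29847408]
```

View pics/v5.png

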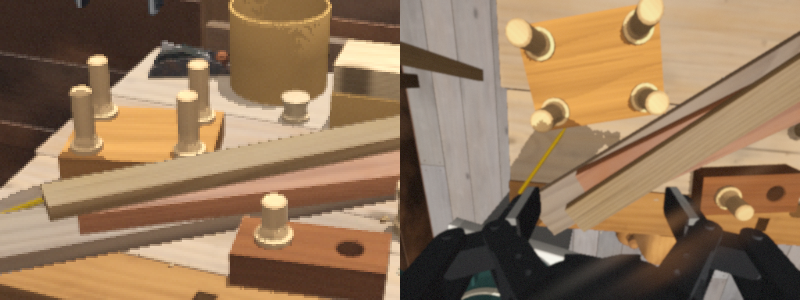

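The new leg stands upright with its collar on the board. Its foot is at wrist (182,154) and scene (170.5,146), as predicted, and it matches the three fitted legs. The short leg is still in its block and the stool hasn't moved. I'll hand it in.

```bash
python3 -c "
from bench import env
print(env.finish_job())"
```

```text
the job is handed in; nothing more can be done
None
```

The longer leg is in the empty socket, upright, with its collar down on the board, and the gripper has let go and moved clear; the short leg and the stool were left undisturbed, and I handed the job in at about 9 s.

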